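# Put the lathe's change gears away by size

## Task

The thread cutting is done: put the three toothed change gears back into the wooden storage blocks, each in the round recess of its own size (smallest gear in the smallest recess, middle in the middle, largest in the largest), hub up and lying flat on the recess floor. Set each gear down, do not drop it, and leave the square-flanged bush, the plain sleeve and the hexagon nut where they are.

Things in the scene. Friction and masses are not known exactly. Their poses are not given: they have to be found in the camera images.
- gear_small: Bright steel toothed change gear, the smallest of three. Lies flat with a round hub standing up: toothed disc 44 mm across the teeth (14 teeth) and 12 mm thick, on it a plain cylindrical hub 28 mm in diameter that rises from 12 mm to 44 mm above the underside (flat top with a dark 16 mm bore mark). About 270 g, which varies by a fifth. Loose on the table. Origin: centre of the underside; z up along the hub; x and y in the disc's plane, yaw random and of no importance.
- gear_medium: Bright steel toothed change gear, the middle-sized of three. Lies flat with a round hub standing up: toothed disc 62 mm across the teeth (20 teeth) and 12 mm thick, on it a plain cylindrical hub 28 mm in diameter that rises from 12 mm to 44 mm above the underside (flat top with a dark 16 mm bore mark). About 400 g, which varies by a fifth. Loose on the table. Origin: centre of the underside; z up along the hub; x and y in the disc's plane, yaw random and of no importance.
- gear_large: Bright steel toothed change gear, the largest of three. Lies flat with a round hub standing up: toothed disc 80 mm across the teeth (26 teeth) and 12 mm thick, on it a plain cylindrical hub 28 mm in diameter that rises from 12 mm to 44 mm above the underside (flat top with a dark 16 mm bore mark). About 600 g, which varies by a fifth. Loose on the table. Origin: centre of the underside; z up along the hub; x and y in the disc's plane, yaw random and of no importance.
- block_small: Square block of light wood, 84 x 84 mm and 16 mm high, fixed to the table, with one round recess in the middle of its top, 60 mm in diameter and 8 mm deep: its flat floor is 8 mm above the table. Home of the small gear (44 mm), which has 8 mm of play all round. Origin: centre of the underside, straight below the centre of the recess; z up; x and y along the sides.
- block_medium: Square block of light wood, 102 x 102 mm and 16 mm high, fixed to the table, with one round recess in the middle of its top, 78 mm in diameter and 8 mm deep: its flat floor is 8 mm above the table. Home of the medium gear (62 mm), which has 8 mm of play all round. Origin: centre of the underside, straight below the centre of the recess; z up; x and y along the sides.
- block_large: Square block of light wood, 120 x 120 mm and 16 mm high, fixed to the table, with one round recess in the middle of its top, 96 mm in diameter and 8 mm deep: its flat floor is 8 mm above the table. Home of the large gear (80 mm), which has 8 mm of play all round. Origin: centre of the underside, straight below the centre of the recess; z up; x and y along the sides.
- flanged_bush: Bright steel bush with a smooth square flange, 58 x 58 x 12 mm, with a bolt hole marked in each corner and a round hub 28 mm in diameter up to 44 mm high. Loose, 450 g. Not a gear: it stays where it is. Origin: centre of the underside, z up.
- sleeve: Plain bright steel tube standing on end, 48 mm outside and 32 mm inside diameter, 36 mm high, open through the middle. Loose, 280 g. Not a gear: it stays where it is. Origin: centre of the underside, z up.
- hex_nut: Large steel hexagon nut lying flat, 46 mm across the flats, 30 mm high, dark round bore. Loose, 300 g. Not a gear: it stays where it is. Origin: centre of the underside, z up.
Things that resemble listed ones, but are neither listed nor needed, are in the scene too. Leave any green, pink or turquoise look-alike of the gear_large alone.

How it is judged:
By the outcome, as a careful person would: the job done as asked, in the order asked, and still so for the second after the job is handed in, with the robot touching nothing.
It also fails if it takes over 96 s, if anything falls off the work surface, if the arm or the gripper's body presses on something with over 40 N, if the wrist force passes 120 N, or if a joint passes its speed limit or range.

## Robot

A 7-joint arm with a two-finger parallel gripper is mounted at the origin on the work surface. World frame = base frame: x ahead of the robot, y to its left, z up, the work surface at z = 0. Lengths are in m, angles in rad, forces in N, time in s.
With the tool pointing down it reaches from about 0.375 to 0.925 m from the base axis. Payload 3.1 kg.
Tool frame: the origin (TCP) lies between the finger pads; the fingertips stand 19 mm ahead of it and the grasp point (between the pads) is the TCP; z points along the fingers, y is the line along which they close (so a half turn about z gives the same grasp; the last joint's range is limited). The gripper opens to 85 mm and grips with 20 to 120 N. Pads are 22 mm wide; open, the fingers measure 114 mm over their backs; the gripper's body (76 mm by 85 mm) begins 54 mm behind the grasp point. The pads swing forward as they close: fully open they stand 13 mm farther back than shut.
Start: joints at [-1.385, 0.383, 0.044, 1.598, -0.018, 1.161, -0.05], TCP at [0.182, 0.624, 0.25] pointing down, gripper open.
Joint ranges: [-2.61, 2.61], [-0.41, 2.15], [-1.48, 1.57], [0, 2.5], [-1.57, 4.71], [0.05, 1.97], [-2.85, 2.85]. Speed limits (rad/s): [2.79, 2.79, 3.14, 3.14, 3.14, 3.14, 3.14].

## Interface

Orientations are given as a unit quaternion [x, y, z, w].
In Python, from bench import move_ptp, movel, move_j, move_gripper, pause, inverse_kinematics, read_camera, camera_params, MotionError, sign_off, look_for, tip_of, read_time_s, read_qpos, read_joint_vel, read_effort, read_eef_pos, read_tcp_rot, read_ft_force, read_ft_torque, read_finger_gap, read_grasp_force gives the robot as it stands. Calls block until the motion is done:
- move_ptp(position, orientation): joint-space move of the TCP to a pose.
- movel(position, orientation=None, speed=0.15): straight line of the TCP; orientation=None keeps the orientation; speed is the mean speed in m/s.
- move_j(angles): joint-space move.
- move_gripper(opening, effort=None): finger opening in m; effort is the grip in N (None keeps the last); returns when the fingers have stopped.
- pause(seconds).
- inverse_kinematics(position, orientation): joint angles nearest the present ones, or None.
- read_camera(name): name is "scene" or "top"; returns the picture (480x640x3 uint8, red, green, blue); there is no depth.
- camera_params(name): a dict with "K" (3x3 intrinsics, pixels), "dist_coeffs" ([k1, k2, p1, p2, k3] as OpenCV has them; the pictures are not rectified), "camera_from_world" (4x4, takes a point from world to camera coordinates). Camera axes: x right, y down, z forward; pixel columns grow to the right and rows downward; lengths in m; the calibration is good to about 2 mm. A picture is of the moment at which its call begins. camera_params takes no time and is no camera call.
A pose or a line that the arm cannot do raises MotionError and nothing moves.
- sign_off(): hands the job in; it is judged then, once.
Trained networks look in the newest picture that a camera, given by its name, has taken for a name from the list of things; names that differ only in an ending like _2 or _b are one class to them, and where a whole thing is asked for, a point or a joint stands for the part that bears it (a point fixed in the world has none). Each returns a list of dicts, best first, with "confidence" (0 to 1); they miss things now and then, are a little off and sometimes report something else, mostly with a low value. They report only what shows in the picture. A call takes as long as a camera call. They do not tell look-alikes from the thing itself.
- look_for(camera, name): "at" ([column, row] in pixels, amid what is visible of it).
- tip_of(camera, name): "at" ([column, row] in pixels: a listed point, or the origin of a listed thing).
Readings, each from a call of its own:
- read_time_s(): time.
- read_qpos(): joint angles.
- read_joint_vel(): joint speeds.
- read_effort(): joint torques, N m.
- read_eef_pos(): TCP position.
- read_tcp_rot(): TCP orientation.
- read_ft_force(): force on the tool from outside, world axes, zero at the start.
- read_ft_torque(): the same for the moment, N m.
- read_finger_gap(): finger opening in m.
- read_grasp_force(): force on a finger pad.
Only numpy, scipy, OpenCV 4.12 (cv2) and the standard library are available. Lean on these libraries where they do the work, as an engineer would, in place of code of your own. Each camera call takes 0.05 s, during which the arm holds its last target. There are 200 camera calls.

## Working session

There is one attempt and no reset: what is moved stays moved. The work goes in short steps, each a Python script; the robot and the scene stay as the last script left them, time stands still between calls to the robot, and variables do not carry over. Pictures are saved under pics/ and viewed, at most 14 in all, crops included, and the job is handed in when it is done.

```bash
mkdir -p pics; ls; python3 - <<'E'
from bench import *
import cv2
for c in ("top","scene"):
    im=read_camera(c); cv2.imwrite(f"pics/{c}0.png",im[:,:,::-1])
    p=camera_params(c); print(c,p)
    for n in ("gear_small","gear_medium","gear_large","block_small","block_medium","block_large","flanged_bush","sleeve","hex_nut"):
        print(n,[([round(v) for v in d["at"]],round(d["confidence"],2)) for d in tip_of(c,n)])
print(read_time_s(),read_tcp_rot())
E
```

```text
pics
top {'K': array([[593.60800708,   0.        , 322.52322047],
       [  0.        , 593.60800708, 245.12421102],
       [  0.        ,   0.        ,   1.        ]]), 'dist_coeffs': array([-0.01615131,  0.        ,  0.        ,  0.        ,  0.        ]), 'camera_from_world': array([[-1.47728318e-02, -9.99886506e-01, -2.95607257e-03,
         1.55766272e-02],
       [-9.79699675e-01,  1.50655788e-02, -1.99903914e-01,
         5.13846912e-01],
       [ 1.99925761e-01, -5.70835572e-05, -9.79811046e-01,
         1.39167912e+00],
       [ 0.00000000e+00,  0.00000000e+00,  0.00000000e+00,
         1.00000000e+00]])}
gear_small [([229, 271], 0.69)]
gear_medium [([359, 198], 0.86), ([492, 268], 0.25)]
gear_large [([245, 320], 0.91), ([150, 203], 0.83), ([316, 313], 0.8), ([289, 206], 0.69)]
block_small [([417, 263], 0.6)]
block_medium [([363, 270], 0.9)]
block_large [([493, 271], 0.94)]
flanged_bush [([302, 271], 0.66), ([362, 271], 0.45)]
sleeve [([163, 274], 0.55)]
hex_nut [([430, 196], 0.54)]
scene {'K': array([[460.08391712,   0.        , 319.2796187 ],
       [  0.        , 460.08391712, 228.96464863],
       [  0.        ,   0.        ,   1.        ]]), 'dist_coeffs': array([-0.03703465,  0.        ,  0.        ,  0.        ,  0.        ]), 'camera_from_world': array([[-0.49402673,  0.86925504,  0.01825551,  0.22343743],
       [ 0.66814413,  0.39299674, -0.63177289, -0.29710426],
       [-0.55634612, -0.29991538, -0.77493855,  1.2826521 ],
       [ 0.        ,  0.        ,  0.        ,  1.        ]])}
gear_small [([417, 279], 0.85)]
gear_medium [([237, 277], 0.58)]
gear_large [([349, 215], 0.98), ([316, 312], 0.91), ([482, 405], 0.83)]
block_small [([233, 196], 0.81), ([343, 246], 0.52)]
block_medium [([285, 220], 0.61)]
block_large [([178, 165], 0.82)]
flanged_bush [([344, 247], 0.68)]
sleeve [([498, 313], 0.71)]
hex_nut [([167, 240], 0.68)]
1.0 [ 1.41403255e-01  9.89952079e-01  2.00609942e-06 -1.90485880e-05]
```

View pics/top0.png

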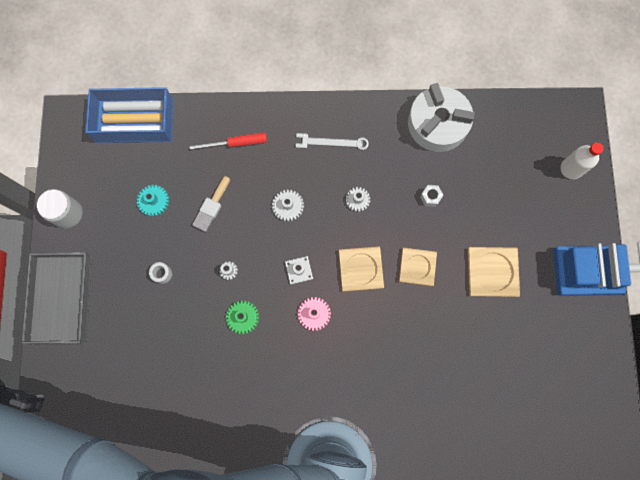

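View pics/scene0.png

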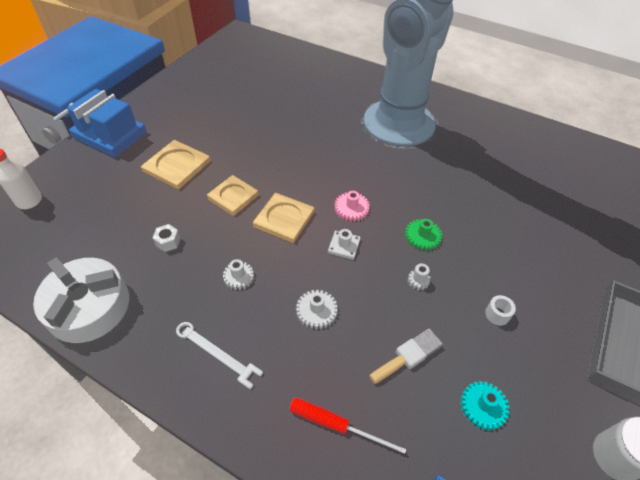

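The steel gears in the top picture are large (287,206), medium (358,199) and small (229,271). Their blocks are at (494,271), (361,269) and (418,267). The pink, green and turquoise gears are decoys. Next I'll get metric positions by matching silhouettes in both cameras.

```bash
cat > vis.py <<'E'
import cv2, numpy as np
from bench import camera_params
from scipy.optimize import least_squares
def proj(cam,P):
    p=camera_params(cam);T=p["camera_from_world"]
    return cv2.projectPoints(np.asarray(P,float),cv2.Rodrigues(T[:3,:3])[0],T[:3,3],p["K"],p["dist_coeffs"])[0][:,0]
def cyl(r,z0,z1):
    a=np.linspace(0,2*np.pi,52,endpoint=False)
    return np.array([[r*np.cos(t),r*np.sin(t),z] for z in(z0,z1) for t in a])
def gear(d): return np.vstack([cyl(d/2,0,.012),cyl(.014,.012,.044)])
def block(s): h=s/2; return np.array([[x,y,z] for x in(-h,h) for y in(-h,h) for z in(0,.016)])
def cen(pts):
    m=cv2.moments(cv2.convexHull(np.asarray(pts,np.float32))); return np.array([m["m10"],m["m01"]])/m["m00"],m["m00"]
def blob(img,at,wood):
    hsv=cv2.cvtColor(img,cv2.COLOR_BGR2HSV)
    m=((hsv[...,2]>95)&((hsv[...,1]>50) if wood else (hsv[...,1]<60))).astype(np.uint8)
    m=cv2.morphologyEx(m,cv2.MORPH_CLOSE,np.ones((3,3)))
    n,l,st,c=cv2.connectedComponentsWithStats(m)
    k=[i for i in range(1,n) if st[i,4]>80]
    i=min(k,key=lambda i:np.hypot(*(c[i]-at)))
    ys,xs=np.nonzero(l==i); return cen(np.c_[xs,ys])
def locate(model,ats,imgs,wood,yaw=0.):
    c={k:blob(imgs[k],ats[k],wood) for k in ats}
    R=np.array([[np.cos(yaw),-np.sin(yaw),0],[np.sin(yaw),np.cos(yaw),0],[0,0,1]])
    f=lambda q,ks:np.concatenate([cen(proj(k,model@R.T+[q[0],q[1],0]))[0]-c[k][0] for k in ks])
    out={}
    for ks in [(k,) for k in ats]+[tuple(ats)]:
        out["+".join(ks)]=least_squares(f,[.5,0],args=(ks,)).x
    ar={k:round(c[k][1]/cen(proj(k,model@R.T+[*out[k],0]))[1],2) for k in ats}
    return out,ar
E
python3 - <<'E'
from vis import *
imgs={k:cv2.imread(f"pics/{k}0.png") for k in("top","scene")}
for n,m,t,s,w in [("gs",gear(.044),(229,270),(420,276),0),("gm",gear(.062),(358,199),(238,273),0),("gl",gear(.08),(287,206),(317,308),0),
 ("bs",block(.084),(418,267),(233,195),1),("bm",block(.102),(361,269),(284,217),1),("bl",block(.12),(494,271),(176,163),1)]:
    o,a=locate(m,{"top":t,"scene":s},imgs,w); print(n,{k:v.round(4).tolist() for k,v in o.items()},a)
E
```

```text
gs {'top': [0.5674, -0.0264], 'scene': [0.4913, 0.0442], 'top+scene': [0.5275, 0.0096]} {'top': 1145.54, 'scene': 706.3}
gm {'top': [0.5674, -0.0264], 'scene': [0.487, 0.042], 'top+scene': [0.5222, 0.0154]} {'top': 589.94, 'scene': 454.73}
gl {'top': [0.5675, -0.0264], 'scene': [0.4848, 0.0409], 'top+scene': [0.5209, 0.0114]} {'top': 358.74, 'scene': 301.44}
bs {'top': [0.4681, -0.0737], 'scene': [0.4652, -0.227], 'top+scene': [0.4651, -0.2275]} {'top': 1.07, 'scene': 1.13}
bm {'top': [0.4618, -0.0865], 'scene': [0.5, 0.0], 'top+scene': [0.462, -0.0873]} {'top': 1.06, 'scene': 0.96}
bl {'top': [0.4512, -0.413], 'scene': [0.4504, -0.4138], 'top+scene': [0.4496, -0.4153]} {'top': 1.02, 'scene': 1.09}
```

```bash
sed -i 's/args=(ks,))/args=(ks,),diff_step=1e-2,x_scale=.1)/; s/\[\.5,0\],args/[.5,.1],args/; s/hsv\[...,2\]>95/hsv[...,2]>130/' vis.py
cat > loc.py <<'E'
from vis import *
imgs={k:cv2.imread(f"pics/{k}0.png") for k in("top","scene")}
h=cv2.cvtColor(imgs["top"],cv2.COLOR_BGR2HSV);print(h[330,350],h[206,297],h[199,358],h[285,345])
for n,m,t,s,w in [("gs",gear(.044),(229,270),(420,276),0),("gm",gear(.062),(358,199),(238,273),0),("gl",gear(.08),(287,206),(317,308),0),
 ("bs",block(.084),(418,267),(233,195),1),("bm",block(.102),(361,269),(284,217),1),("bl",block(.12),(494,271),(176,163),1)]:
    o,a=locate(m,{"top":t,"scene":s},imgs,w); print(n,{k:v.round(4).tolist() for k,v in o.items()},a)
E
python3 loc.py
```

```text
[177  22 106] [ 80   3 221] [ 70   3 234] [ 19  83 242]
gs {'top': [0.4633, 0.2431], 'scene': [0.4613, 0.2411], 'top+scene': [0.4623, 0.2419]} {'top': 0.95, 'scene': 0.94}
gm {'top': [0.6429, -0.084], 'scene': [0.6409, -0.0862], 'top+scene': [0.6418, -0.0851]} {'top': 0.96, 'scene': 0.93}
gl {'top': [0.6295, 0.095], 'scene': [0.6274, 0.0926], 'top+scene': [0.6283, 0.0936]} {'top': 0.98, 'scene': 0.97}
bs {'top': [0.4655, -0.2281], 'scene': [0.4643, -0.2305], 'top+scene': [0.4652, -0.229]} {'top': 1.02, 'scene': 1.04}
bm {'top': [0.4621, -0.087], 'scene': [0.4614, -0.0897], 'top+scene': [0.462, -0.0883]} {'top': 1.04, 'scene': 1.04}
bl {'top': [0.4506, -0.4161], 'scene': [0.4487, -0.4182], 'top+scene': [0.45, -0.4167]} {'top': 1.01, 'scene': 1.03}
```

```bash
cat > job.py <<'E'
from bench import *
import numpy as np
Q=[0,1,0,0]
def st(t): print(t,round(read_time_s(),1),read_eef_pos().round(4),"gap",round(float(read_finger_gap()),4),"F",np.round(read_ft_force(),1),"g",np.round(read_grasp_force(),1),flush=True)
def pick(x,y):
    move_ptp([x,y,.16],Q); move_gripper(.055,60)
    movel([x,y,.07],speed=.15); movel([x,y,.035],speed=.06); st("down")
    move_gripper(.0,60); st("gripped")
    movel([x,y,.045],speed=.04); movel([x,y,.15],speed=.15); st("lifted")
def place(x,y):
    movel([x,y,.15],speed=.22); movel([x,y,.06],speed=.12); movel([x,y,.047],speed=.03)
    f0=read_ft_force()[2]; z=.047; st("above")
    while z>.0405:
        z-=.001; movel([x,y,z],speed=.02)
        if read_ft_force()[2]-f0>2.0: break
    st("set")
def release(x,y):
    z=read_eef_pos()[2]; move_gripper(.05); movel([x,y,z+.05],speed=.1); movel([x,y,.16]); st("free")
E
python3 - <<'E'
from job import *
for p in [(.4623,.2419),(.6418,-.0851),(.6283,.0936),(.4652,-.229),(.462,-.0883),(.45,-.4167)]:
    print([np.round(inverse_kinematics([*p,z],Q),2) for z in(.035,.16)])
pick(.4623,.2419)
place(.4652,-.229)
E
```

```text
[array([-0.77,  0.46,  0.24,  2.05, -0.18,  0.65,  1.16]), array([-0.82,  0.25,  0.29,  2.  , -0.09,  0.9 ,  1.09])]
[array([-0.37,  0.71,  0.58,  1.75, -0.5 ,  0.83,  2.02]), array([-0.55,  0.6 ,  0.83,  1.71, -0.5 ,  1.06,  2.02])]
[array([-0.48,  0.63,  0.34,  1.78, -0.28,  0.78,  1.58]), array([-0.57,  0.48,  0.46,  1.73, -0.25,  0.99,  1.55])]
[array([-0.26,  0.58,  0.76,  2.08, -0.61,  0.72,  2.47]), array([-0.46,  0.38,  0.99,  2.03, -0.39,  0.94,  2.31])]
[array([-0.43,  0.44,  0.6 ,  2.18, -0.42,  0.63,  2.05]), array([-0.72,  0.21,  0.9 ,  2.13, -0.21,  0.89,  1.88])]
[array([ 0.82,  0.59, -0.17,  1.81,  0.14,  0.76,  2.14]), array([ 0.82,  0.41, -0.17,  1.76,  0.08,  0.98,  2.18])]
down 4.7 [0.4624 0.2418 0.0348] gap 0.0549 F [-0.6  0.1  0.5] g 0.0
gripped 5.0 [0.4629 0.2423 0.0357] gap 0.0262 F [-0.2 -0.5  4.3] g 58.9
lifted 6.3 [0.4614 0.2414 0.149 ] gap 0.0263 F [ 0.4  0.6 -2.4] g 59.1
above 10.0 [ 0.465  -0.229   0.0468] gap 0.0264 F [ 0.4 -0.8 -1.9] g 59.1
set 11.0 [ 0.4652 -0.229   0.0437] gap 0.0262 F [-1.4  1.2  6.1] g 59.8
```

```bash
python3 - <<'E'
from job import *
import cv2
release(.4652,-.229)
move_ptp([.6418,-.0851,.16],Q)
for c,b in(("top",(360,220,480,310)),("scene",(130,130,330,280))):
    im=read_camera(c); cv2.imwrite(f"pics/{c}1.png",im[:,:,::-1])
import numpy as np
a=cv2.imread("pics/top1.png")[200:320,330:490];b=cv2.imread("pics/scene1.png")[140:260,150:310]
cv2.imwrite("pics/m1.png",cv2.resize(np.hstack([a,b]),None,fx=2.5,fy=2.5,interpolation=cv2.INTER_CUBIC))
E
```

```text
free 12.7 [ 0.4647 -0.2286  0.1593] gap 0.0499 F [-0.5  0.3 -0.5] g 0.0
```

View pics/m1.png

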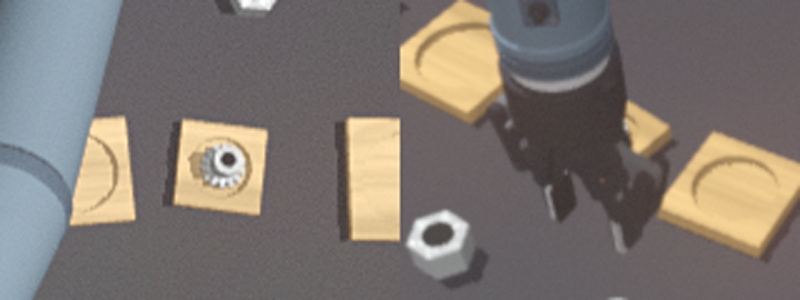

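The small gear sits centred in its recess in the top crop, at about (418,265) in the full picture. I'll do the other two now.

```bash
python3 - <<'E'
from job import *
pick(.6418,-.0851); place(.462,-.0883); release(.462,-.0883)
pick(.6283,.0936); place(.45,-.4167)
E
```

```text
down 15.6 [ 0.6418 -0.0852  0.0349] gap 0.055 F [-0.7  0.3  0.1] g 0.0
gripped 16.0 [ 0.6426 -0.0847  0.0359] gap 0.0265 F [-0.7  1.3  3.7] g 59.5
lifted 17.2 [ 0.6407 -0.0848  0.1488] gap 0.026 F [ 0.1  0.1 -4.4] g 59.2
above 19.7 [ 0.4618 -0.0883  0.0468] gap 0.0262 F [ 0.7  0.2 -3.9] g 59.2
set 20.7 [ 0.462  -0.0883  0.0438] gap 0.0261 F [-2.6  0.2  4.8] g 59.9
free 22.3 [ 0.4614 -0.0881  0.1593] gap 0.0501 F [ 0.4 -0.3 -0.6] g 0.0
down 25.0 [0.6284 0.0935 0.0348] gap 0.055 F [0.3 0.  0.2] g 0.0
gripped 25.3 [0.6289 0.0941 0.0359] gap 0.0262 F [0.1 0.8 4.6] g 59.2
lifted 26.6 [0.6271 0.0936 0.1488] gap 0.026 F [-1.   0.  -6.1] g 59.3
above 30.7 [ 0.4498 -0.4166  0.0468] gap 0.0263 F [ 0.1  0.8 -5.4] g 59.3
set 31.7 [ 0.45   -0.4168  0.0439] gap 0.0263 F [-2.3  2.   4.1] g 60.0
```

```bash
python3 - <<'E'
from job import *
from vis import *
release(.45,-.4167)
movel([.45,-.4167,.3]); move_ptp([.182,.624,.25],[0.1414,0.98995,0,0])
for c in("top","scene"): cv2.imwrite(f"pics/{c}2.png",read_camera(c)[:,:,::-1])
imgs={c:cv2.imread(f"pics/{c}2.png") for c in("top","scene")}
for n,d,p in(("s",.044,(.4652,-.229)),("m",.062,(.462,-.0883)),("l",.08,(.45,-.4167))):
    P=[[*p,.02]]; m=gear(d)+[0,0,.008]
    o,a=locate(m,{c:proj(c,P)[0] for c in imgs},imgs,0); print(n,p,{k:v.round(4).tolist() for k,v in o.items()},a)
a=imgs["top"][170:330,140:540];b=imgs["scene"][130:330,130:530]
cv2.imwrite("pics/m2.png",cv2.resize(np.vstack([a,b]),None,fx=1.65,fy=1.65,interpolation=cv2.INTER_CUBIC)[:600])
st("end")
E
```

```text
free 33.3 [ 0.4497 -0.4162  0.1593] gap 0.0498 F [ 0.4 -0.3 -0.6] g 0.0
s (0.4652, -0.229) {'top': [0.4658, -0.2296], 'scene': [0.4623, -0.234], 'top+scene': [0.4647, -0.2313]} {'top': 0.94, 'scene': 1.03}
m (0.462, -0.0883) {'top': [0.4618, -0.0889], 'scene': [0.4612, -0.0903], 'top+scene': [0.4616, -0.0896]} {'top': 0.96, 'scene': 0.94}
l (0.45, -0.4167) {'top': [0.4499, -0.4179], 'scene': [0.4492, -0.4198], 'top+scene': [0.4498, -0.4186]} {'top': 0.98, 'scene': 0.94}
end 38.2 [0.1829 0.6238 0.2498] gap 0.0498 F [-0.5  0.4  0.7] g 0.0
```

View pics/m2.png

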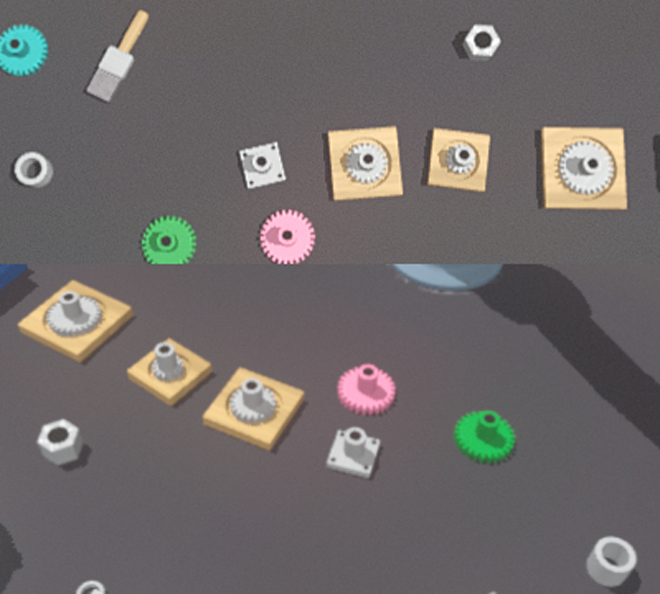

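All three gears lie flat with hubs up, each within its recess. In the crop they are at (367,162) medium, (460,157) small and (587,165) large. The bush, sleeve, nut and coloured decoys haven't moved.

```bash
python3 -c "
from bench import *
print(sign_off())"
```

```text
the job is handed in; nothing more can be done
None
```

The small, medium and large gears are each set down flat, hub up, in their own recess; the bush, sleeve and nut stayed where they were, and the job was handed in at about 38 s of the 96 s limit.

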